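# Refit the gas knob of a griddle and hold it pressed in at pilot

### The arm

A 7-joint arm with a two-finger parallel gripper is mounted at the origin on a cart in front of the work surface, level with it; the furniture and walls round the work are solid. World frame = base frame: x ahead of the robot, y to its left, z up, the work surface at z = 0. Lengths are in mm, angles in rad, forces in N, time in s.
With the tool pointing down it reaches from about 425 to 825 mm from the base axis. Payload 3.6 kg.
Tool frame: the origin (TCP) lies at the very end of the fingers, on their centre line; the grasp point (between the pads) lies 19 mm behind it; z points along the fingers, y is the line along which they close (so a half turn about z gives the same grasp; the last joint's range is limited). The gripper opens to 93 mm and grips with 3 to 60 N. Pads are 15 mm wide; open, the fingers measure 128 mm over their backs; the gripper's body (75 mm by 188 mm) begins 65 mm behind the grasp point.
Start: joints at [-1.351, 0.615, -0.013, 1.423, 0.008, 1.103, -0.04], TCP at [158.764, 630.282, 218.64] pointing down, gripper open.
Joint ranges: [-3.12, 3.12], [-0.3, 2.06], [-1.34, 1.32], [0.26, 2.42], [-1.36, 4.5], [0.01, 1.98], [-2.84, 2.84]. Speed limits (rad/s): [2.79, 2.79, 3.14, 3.14, 3.14, 3.14, 3.14].

### API

Orientations are given as a unit quaternion [x, y, z, w].
In Python, from cell import env, cams, state gives the robot as it stands (env), with the cameras (cams) and the readings as plain functions.
- The arm moves only by the tool tcp_steps, called after "Call:" as name(argument=value, ...), one argument or row to a line, values as JSON. Schema: {"type":"object","properties":{"plan":{"type":"object","properties":{"jaw":{"type":"array","items":{"type":"number"},"minItems":1,"maxItems":8},"sx":{"type":"array","items":{"type":"number"},"minItems":1,"maxItems":8},"sy":{"type":"array","items":{"type":"number"},"minItems":1,"maxItems":8},"sz":{"type":"array","items":{"type":"number"},"minItems":1,"maxItems":8},"turn":{"type":"array","items":{"type":"number"},"minItems":1,"maxItems":8}},"additionalProperties":false,"required":["jaw","sx","sy","sz","turn"]},"clamp_n":{"type":"number"},"only":{"type":"string"},"quiet":{"type":"boolean"},"lines":{"type":"string"}},"required":["plan"],"additionalProperties":false}. plan is an object with one list for each field, all of the same length, 1 to 8, a row being the entries at one place: jaw (the finger opening in mm), sx, sy, sz (the shift in shares of 75 cm (1.0 is 75 cm)), turn (a turn about the tool's z in shares of 2 pi rad (1.0 is 2 pi rad)); each row is the pose to reach, as a shift and turn from the pose commanded when the call began, along the tool's axes at that moment; what a row does not reach only later rows make up. A row lasts 1/10 s, in which the tool goes at most 50 mm and 0.15 rad, less where a joint would pass 70% of its speed; a pose out of reach is approached as far as the arm can. The fingers move at their own pace and stop on an object; clamp_n is the grip in N (left out, the last holds). Time passes only in rows, so rows that do not move let the fingers close. The tool returns the time, the measured TCP pose, the force, the opening and the grip force at its end. only (a regular expression) keeps the lines of the reply that match it, lines (a string "A,B") keeps lines A to B, and quiet returns only ok. No shift or turn number may pass 1 either way. Input that does not fit is refused with a message, and nothing moves.
- state(): the state, without advancing time (a new reading comes with each control period).
- cams.snapshot(name): name is "scene" or "top" or "wrist"; returns the picture (480x640x3 uint8, blue, green, red); there is no depth.
- cams.camera_params(name): a dict with "intrinsics" (3x3 intrinsics, pixels), "xyz" and "rotation" of the camera in the world; the wrist camera has in their place "T_tool_cam" (4x4, takes a point from camera to tool coordinates, whose origin is the TCP and whose axes are the flange's). Camera axes: x right, y down, z forward; pixel columns grow to the right and rows downward; lengths in mm; the calibration is good to about 2 mm. A picture is of the moment at which its call begins: read the wrist's pose just before it. camera_params takes no time and is no camera call.
- env.job_done(): hands the job in; it is judged then, once.
The state is a dict: "clock": time; "q": joint angles; "joint_vel": joint speeds; "tau": joint torques, N m; "tcp_pos": TCP position; "tcp_rot": TCP orientation; "force": force on the tool from outside, world axes, zero at the start; "wrist_torque": the same for the moment, N m; "gripper_width": finger opening in mm; "finger_force": force on a finger pad.
Only numpy, scipy, OpenCV 4.12 (cv2) and the standard library are available. Lean on these libraries where they do the work, as an engineer would, in place of code of your own. Each camera call takes 0.05 s, during which the arm holds its last target. There are 200 camera calls.

### The job

Get the bakery's gas griddle ready to light. First turn the thermostat dial back to its blue standby mark so that the main burner stays off; then pick up the loose black gas knob with the red pointer, push it fully home on the bare brass D-shaped valve stem and press it in against its spring, as one does while the pilot catches. Finish while you are still holding the knob pressed fully in, the dial still on the blue mark and everything else on the table left where it stands.

Things in the scene. Friction and masses are not known exactly. Their poses are not given: they have to be found in the camera images.
- griddle: Fixed bright-metal gas griddle, 388 x 372 mm. Origin: centre of its underside, on the table; +x to its back, +y to its left. Grey control ledge along the front (x -195 to -77 mm), level, top 100 mm above the table: dial at (-135, +85) mm, bare stem at (-135, -85) mm. Behind it a dark plate (top 118 mm) with loose rings, to 153 mm, and guards at the back and (from x = -55 mm) the sides, to 172 mm.
- thermostat (a joint): Angle of the thermostat dial, 0 to 5.236 rad, growing clockwise seen from above (hotter). 1.047: pointer on the blue standby mark, along the griddle's +y. Stays where it is left (friction about 0.05 N m); starts at 1.75 to 2.45.
- dial_grip (a point): Centre of the top of the black thermostat dial, on its vertical axis, 144 mm above the table; x points along its white pointer and its grip bar. The bar is 40 mm long (x), 14 mm thick (y) and stands from the hub's top, 22 mm below this point, up to it. Under it a hub 38 mm across and a flange 52 mm across, down to 40 mm below this point.
- standby_mark (a point): Middle of the blue mark, 15 mm long, on the ledge, to the left of the dial, 37.5 mm from the dial's axis.
- gas_stem (a joint): How far the brass valve stem is pressed down, 0 to 0.006 m. A spring pushes it up: 4.8 N at 0, 9.6 N at 0.006. The stem does not turn.
- stem_top (a point): Centre of the top of the upright brass valve stem, 23 mm above the ledge (123 mm above the table) at rest. D section: 12 mm diameter, one flat 3 mm from the axis; x points out of the flat, to the yellow mark, 0.70 rad anticlockwise from the griddle's +x. The top 2 mm are chamfered by 1.5 to 2 mm.
- pilot_mark (a point): Middle of the yellow mark on the ledge, 15 mm long, 37.5 mm from the stem's axis, where the stem's flat looks and the fitted knob's pointer points.
- gas_knob: Black knob, red pointer, 40 mm high, 40 to 85 g, upright on the table, bore down. Origin: centre of its underside; +x along pointer and grip bar. Flange 52 mm across, hub 38 mm up to 18 mm; bar 40 mm long (x), 14 mm thick (y), 18 to 40 mm up. D bore from below: 13.2 mm diameter, 13 mm deep, flat wall 3.6 mm from the axis at +x. It fits only with +x along the x of stem_top, within 0.1 rad.
- knob_pointer (a point): Tip of the red pointer at the top of the gas knob, 20 mm along its +x from the axis, 40 mm above its underside.
- baking_cups_1: Bystander: stack of pink baking cups, 59 mm across and high; it and the loose knob stand one to the left and one to the right of the griddle's front.
- tub_1: Bystander: white tub with a red lid, 74 mm across, 70 mm high.
- tub_2: Bystander: white tub with a teal lid, 72 mm across, 60 mm high.
- tub_3: Bystander: white tub with a white lid, 77 mm across, 80 mm high.
- spice_1: Bystander: spice jar with a green cap, 46 mm across, 106 mm high.
- spice_2: Bystander: spice jar with a red cap, 47 mm across, 97 mm high.
- cutter_ring_1: Bystander: plain metal crumpet ring on the plate, 70 mm across, 35 mm high.
- cutter_ring_2: Bystander: plain metal crumpet ring on the plate, 56 mm across, 35 mm high.
- cutter_ring_3: Bystander: plain metal crumpet ring on the plate, 64 mm across, 30 mm high.

How it is judged (in metres and radians):
On the way, in this order (a step that is already met when the one before it is completed fails the run):
1. the thermostat dial is turned back to the blue standby mark (value of joint thermostat between 0.897 and 1.197 rad), for 0.2 s.
2. the gas knob is fully home on the D-shaped stem (z of gas_knob in the frame of stem_top below -0.0115 m and horizontal distance between gas_knob and stem_top below 0.003 m and x of knob_pointer in the frame of stem_top above 0.015 m), for 0.2 s.
At the end, for the whole second after the job is handed in: Dial within 0.15 rad of the blue mark; gas knob upright (0.12 rad), on the stem to within 1.5 mm of fully home, within 3 mm of its axis and 0.25 rad of its flat; the fingers still push the knob (over 3 N) and the stem is pressed in more than 4.5 of its 6 mm (all of step 1 and all of step 2 and angle between the x axis of gas_knob and the x axis of stem_top, either way round below 0.25 rad and angle between gas_knob's own z axis and vertical below 0.12 rad and value of joint gas_stem above 0.0045 m and contact force between the fingers and gas_knob above 3 N); the arm keeps its last pose, push and grip.
It fails at once if a bystander is pushed more than 30 mm from its place (distance of any of baking_cups_1, tub_1, tub_2, tub_3, spice_1, spice_2, cutter_ring_1, cutter_ring_2, cutter_ring_3 from where it was at the start of the episode above 0.03 m).
It also fails if it takes over 54 s, if anything falls off the work surface, if the arm or the gripper's body presses on something with over 40 N, if the wrist force passes 120 N, or if a joint passes its speed limit or range.

## Working session

There is one attempt and no reset: what is moved stays moved. The work goes in short steps, Python scripts to look and compute and a tool call to move; the robot and the scene stay as the last step left them, time stands still between calls to the robot, and variables do not carry over. Pictures are saved under pics/ and viewed, at most 10 in all, crops included, and the job is handed in when it is done.

```bash
ls; mkdir -p pics
```

Run:
```python
from cell import env, cams, state
import cv2,numpy as np
s=state();print(s)
for n in("scene","top","wrist"):
    cv2.imwrite(f"pics/{n}0.png",cams.snapshot(n));print(n,cams.camera_params(n))
```

```text
cell.py
pics
{'clock': 0.0, 'q': array([-1.3504892 ,  0.61590208, -0.0126291 ,  1.42484751,  0.00812295,
        1.10338109, -0.04038843]), 'joint_vel': array([-7.03162813e-04,  3.67662294e-04,  2.71451081e-04,  1.94384595e-03,
       -3.04961305e-05,  6.20577715e-04, -5.98783696e-04]), 'tau': array([-6.81867891e-05, -4.58922458e+01,  2.09242841e-01, -1.65743655e+01,
       -6.10402669e-02,  2.02999846e-02,  2.24183714e-04]), 'tcp_pos': array([158.60399936, 629.56386689, 217.50927909]), 'tcp_rot': array([ 1.23041631e-01,  9.92400731e-01, -1.23697227e-03, -1.29520217e-04]), 'force': array([-0.04267459,  0.3512179 ,  0.53284037]), 'wrist_torque': array([ 0.03441008,  0.00040405, -0.00234074]), 'finger_force': 0.0, 'gripper_width': 93.02622099261104}
scene {'intrinsics': array([[604.656502  ,   0.        , 323.19308674],
       [  0.        , 604.656502  , 245.1771563 ],
       [  0.        ,   0.        ,   1.        ]]), 'xyz': array([  30.62217985, -974.44720074, 1228.88142903]), 'rotation': array([ 0.89386233, -0.23210229,  0.10657814, -0.36848306])}
top {'intrinsics': array([[445.46756439,   0.        , 314.89733871],
       [  0.        , 445.46756439, 234.0414002 ],
       [  0.        ,   0.        ,   1.        ]]), 'xyz': array([ 471.95060392,  -29.04044986, 1179.67769558]), 'rotation': array([ 0.71076935, -0.70057608,  0.04229653, -0.04702228])}
wrist {'intrinsics': array([[409.0175133 ,   0.        , 316.17243801],
       [  0.        , 409.0175133 , 238.94031838],
       [  0.        ,   0.        ,   1.        ]]), 'T_tool_cam': array([[ 5.58704842e-04, -9.53157487e-01, -3.02473955e-01,
         8.44025460e+01],
       [ 9.99999787e-01,  6.34753999e-04, -1.53123278e-04,
         1.40065274e-01],
       [ 3.37947151e-04, -3.02473805e-01,  9.53157638e-01,
        -1.65901642e+02],
       [ 0.00000000e+00,  0.00000000e+00,  0.00000000e+00,
         1.00000000e+00]])}
```

View pics/scene0.png

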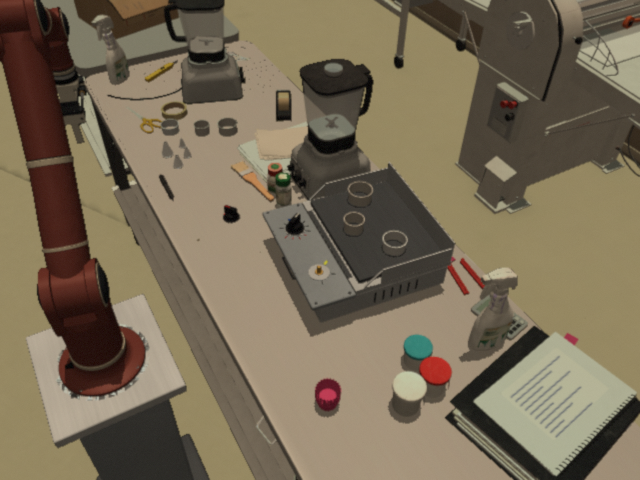

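View pics/top0.png

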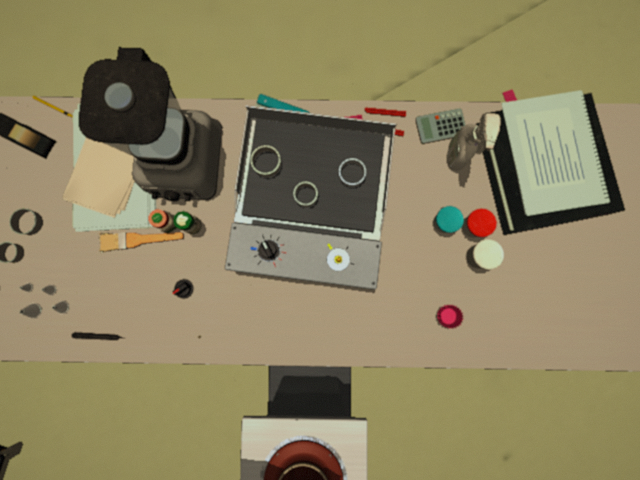

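The scene view shows the knob at (231,213), dial at (295,225) and stem at (319,269). In the top view they are at (183,288), (268,249) and (338,259). I'll zoom in to get exact pixels.

Run:
```python
import cv2,numpy as np
t=cv2.imread("pics/top0.png");s=cv2.imread("pics/scene0.png")
def g(im,x,y,w,h,k):
    c=cv2.resize(im[y:y+h,x:x+w],None,fx=k,fy=k,interpolation=cv2.INTER_CUBIC)
    for i in range(0,w,10):
        cv2.line(c,(i*k,0),(i*k,6),(0,255,0),1); cv2.putText(c,str(x+i),(i*k,16),0,.33,(0,255,0),1) if i%20==0 else 0
    for i in range(0,h,10):
        cv2.line(c,(0,i*k),(6,i*k),(0,255,0),1); cv2.putText(c,str(y+i),(8,i*k+4),0,.33,(0,255,0),1)
    return c
a=g(t,240,225,130,50,6); b=g(s,270,200,65,95,3*1)
c=np.zeros((600,800,3),np.uint8)
c[:300,:780]=a
b=g(s,275,205,60,75,4); c[300:600,:240]=b
b=g(s,215,195,34,34,8); c[300:572,250:522]=b
b=g(t,168,270,34,34,8);c[300:572,526:798]=b
cv2.imwrite("pics/crop1.png",c)
```

```text
(no output)
```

View pics/crop1.png

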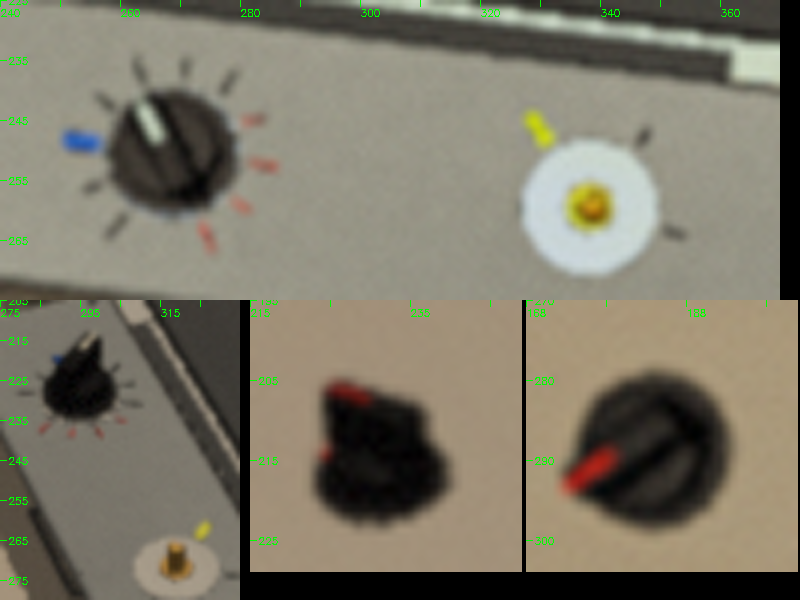

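Top view pixels: dial (268.7,250), blue mark (253.7,248.7), yellow mark (330,246.7), stem top (338.3,259.3), knob (184.1,288.5) with its red tip at (173.3,293.8). In the scene view the stem top is at (319.3,266.3) and the red pointer at (227.5,206.5).

Create h.py:
```python
from cell import env, cams, state
import numpy as np,cv2
from scipy.spatial.transform import Rotation as R
def cam(n,s=None):
    p=cams.camera_params(n);K=np.array(p["intrinsics"])
    if n=="wrist":
        s=s or state();T=np.eye(4);T[:3,:3]=R.from_quat(s["tcp_rot"]).as_matrix();T[:3,3]=s["tcp_pos"]
        T=T@p["T_tool_cam"];return K,T[:3,:3],T[:3,3]
    return K,R.from_quat(p["rotation"]).as_matrix(),np.array(p["xyz"])
def ray(c,uv):
    d=c[1]@np.linalg.solve(c[0],[*uv,1]);return c[2],d/np.linalg.norm(d)
def atz(c,uv,z):
    o,d=ray(c,uv);return o+d*(z-o[2])/d[2]
def tri(*cu):
    A=np.zeros((3,3));b=np.zeros(3)
    for c,u in cu:
        o,d=ray(c,u);P=np.eye(3)-np.outer(d,d);A+=P;b+=P@o
    x=np.linalg.solve(A,b);return x,[np.linalg.norm((np.eye(3)-np.outer(ray(c,u)[1],ray(c,u)[1]))@(x-c[2])) for c,u in cu]
def proj(c,X):
    v=c[0]@(c[1].T@(np.asarray(X,float)-c[2]));return v[:2]/v[2]
def tool():
    s=state();return R.from_quat(s["tcp_rot"]).as_matrix(),s["tcp_pos"],s
```

Run:
```python
from h import *
np.set_printoptions(precision=1,suppress=True)
t=cam("top");s=cam("scene")
print("stem tri",tri((t,(338.3,259.3)),(s,(319.25,266.3))))
print("knobtip tri",tri((t,(174.3,293)),(s,(226.8,206.3))))
print("dialtip tri",tri((t,(264,242.5)),(s,(298,215.5))))
for n,u,z in(("dial",(268.7,250),110),("blue",(253.7,248.7),100),("yel",(330,246.7),100),("stem",(338.3,259.3),123),("disc",(338.3,259.7),100),("knob",(184.1,288.5),5),("ktip",(173.3,293.8),40)):print(n,atz(t,u,z))
m,p,st=tool();print(m,p)
```

```text
stem tri (array([549.2, -78.6, 122.4]), [np.float64(2.8553252671277254), np.float64(2.855325267127799)])
knobtip tri (array([464.9, 332.2,  40.7]), [np.float64(4.680573359870239), np.float64(4.680573359870272)])
dialtip tri (array([583.9,  97.6, 138.8]), [np.float64(1.591767664080101), np.float64(1.5917676640801537)])
dial [567.5  89.9 110. ]
blue [571.  127.7 100. ]
yel [578.6 -58.  100. ]
stem [546.5 -77.4 123. ]
disc [547.2 -78.5 100. ]
knob [472.4 320.7   5. ]
ktip [458.6 337.1  40. ]
[[-1.   0.2 -0. ]
 [ 0.2  1.  -0. ]
 [-0.  -0.  -1. ]] [158.6 629.7 217.8]
```

Everything checks: dial to stem is 170 mm, the stem top is at 122 mm, and the griddle yaw is about -0.12. The dial reads about 2.05 rad. Next I'll fly above the dial.

The rows are not in the units I measure in: shifts go in shares of 75 cm and turns go in shares of 2 pi rad. I convert before sending: -528 mm is -0.704, -462 mm is -0.616, -0.68 rad is -0.1082.

Call:
tcp_steps(
  plan={"jaw": [93, 93, 93, 93, 93, 93, 93, 93], "sx": [-0.088, -0.176, -0.264, -0.352, -0.44, -0.528, -0.616, -0.704], "sy": [-0.0707, -0.1413, -0.212, -0.2827, -0.3533, -0.424, -0.4947, -0.5653], "sz": [-0.0067, -0.0133, -0.0213, -0.028, -0.0347, -0.0413, -0.0493, -0.056], "turn": [0, -0.0159, -0.0398, -0.0637, -0.0796, -0.0955, -0.1082, -0.1082]},
)

```text
clock: 0.95
tcp_pos: [400.5, 309.9, 243.4]
tcp_rot: [-0.216, 0.976, -0.0, -0.0]
force: [0.1, 0.1, -0.6]
gripper_width: 93.0
finger_force: 0.0
```

Scaled: -269 mm is -0.3587, -225 mm is -0.3.

Call:
tcp_steps(
  plan={"jaw": [93, 93, 93, 93, 93, 93, 93, 93], "sx": [-0.0133, -0.0267, -0.04, -0.0533, -0.0667, -0.0773, -0.0773, -0.0773], "sy": [-0.06, -0.12, -0.18, -0.24, -0.3, -0.3587, -0.3587, -0.3587], "sz": [-0.004, -0.008, -0.012, -0.016, -0.02, -0.02, -0.02, -0.02], "turn": [0, 0, 0, 0, 0, 0, 0, 0]},
)

```text
clock: 1.75
tcp_pos: [565.1, 91.0, 257.7]
tcp_rot: [-0.214, 0.977, 0.0, -0.001]
force: [-0.3, 0.6, 0.5]
gripper_width: 92.8
finger_force: 0.0
```

Run:
```python
from h import *
import pickle
s=state();im=cams.snapshot("wrist");cv2.imwrite("pics/w1.png",im);pickle.dump(s,open("w1.pkl","wb"))
print(s["tcp_pos"],s["tcp_rot"],s["q"])
```

```text
[565.09078865  90.96278626 257.65988652] [-2.13522910e-01  9.76937768e-01  1.54941240e-04 -7.34706704e-04] [-0.14551724  0.45851738 -0.08020127  1.59542634  0.03963737  1.0907171
  1.76532508]
```

View pics/w1.png

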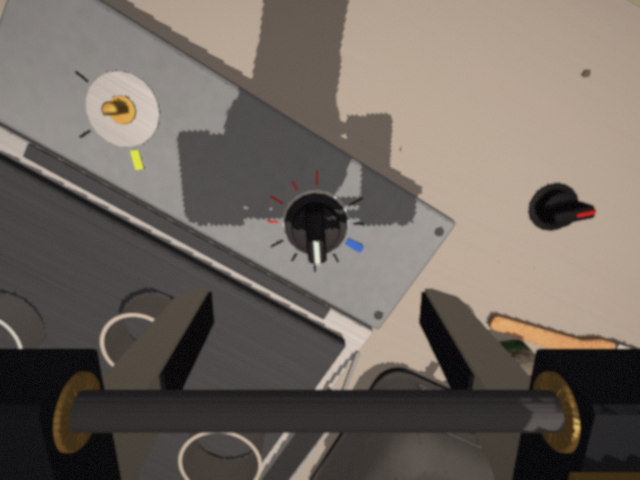

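The wrist view shows the dial with its white pointer at (318,252), the blue mark at (354,244), the stem at (112,107) and the yellow mark at (137,159). It also shows the loose knob's red tip at (592,212). q7 is 1.77, and turning the dial anticlockwise would bring it near its limit. So I'll flip the grasp by π, which also gives me a second view.

Scaled: 1.2 rad is 0.191.

Call:
tcp_steps(
  plan={"jaw": [93, 93, 93, 93, 93, 93, 93, 93], "sx": [0, 0, 0, 0, 0, 0, 0, 0], "sy": [0, 0, 0, 0, 0, 0, 0, 0], "sz": [0, 0, 0, 0, 0, 0, 0, 0], "turn": [0.0239, 0.0477, 0.0716, 0.0955, 0.1194, 0.1432, 0.1671, 0.191]},
)

```text
clock: 2.6
tcp_pos: [563.9, 95.0, 258.3]
tcp_rot: [0.375, 0.927, 0.001, -0.001]
force: [0.2, -1.0, 0.1]
gripper_width: 93.5
finger_force: 0.0
```

Call:
tcp_steps(
  plan={"jaw": [93, 93, 93, 93, 93, 93, 93, 93], "sx": [0, 0, 0, 0, 0, 0, 0, 0], "sy": [0, 0, 0, 0, 0, 0, 0, 0], "sz": [0, 0, 0, 0, 0, 0, 0, 0], "turn": [0.0239, 0.0477, 0.0716, 0.0955, 0.1194, 0.1432, 0.1671, 0.191]},
)

```text
clock: 3.4
tcp_pos: [563.9, 95.1, 258.1]
tcp_rot: [0.833, 0.554, -0.0, -0.001]
force: [-0.3, 0.7, -0.3]
gripper_width: 93.0
finger_force: 0.0
```

Call:
tcp_steps(
  plan={"jaw": [93, 93, 93, 93, 93, 93, 93], "sx": [0, 0, 0, 0, 0, 0, 0], "sy": [0, 0, 0, 0, 0, 0, 0], "sz": [0, 0, 0, 0, 0, 0, 0], "turn": [0.0239, 0.0477, 0.0716, 0.0955, 0.1178, 0.1178, 0.1178]},
)

```text
clock: 4.1
tcp_pos: [564.4, 94.0, 258.0]
tcp_rot: [0.976, 0.219, -0.0, -0.001]
force: [0.5, 0.1, -1.2]
gripper_width: 93.1
finger_force: 0.0
```

Run:
```python
from h import *
import pickle
s=state();im=cams.snapshot("wrist");cv2.imwrite("pics/w2.png",im);pickle.dump(s,open("w2.pkl","wb"))
print(s["tcp_pos"],s["tcp_rot"],s["q"])
s1=pickle.load(open("w1.pkl","rb"))
c=cam("wrist",s)
for X in ((547,-78,123),(578.6,-58,100),(567.5,90,144),(571,127,100),(459,337,40)): print(proj(cam("wrist",s1),X),proj(c,X))
from h import *
a=cv2.imread("pics/w1.png")
o=np.zeros((600,800,3),np.uint8)
o[:320,:400]=cv2.resize(a[190:270,275:375],None,fx=4,fy=4,interpolation=2)
o[:320,400:]=cv2.resize(a[70:180,60:200],(400,320),interpolation=2)
cv2.imwrite("pics/w1c.png",o)
```

```text
[564.39869686  93.95422792 258.04976891] [ 9.75822239e-01  2.18564580e-01 -3.81481049e-04 -5.79691452e-04] [-0.65404078  0.53862645  0.73687084  1.61208972 -0.38941358  1.14400911
 -0.95377485]
[106.86949753 106.62945561] [494.45264827 329.44187547]
[134.92247304 156.7970103 ] [483.67008466 277.22076735]
[313.06950612 236.78914969] [322.86042155 232.46525601]
[352.08695587 242.5247259 ] [282.36581965 194.07295784]
[594.0452528  209.28521327] [ 37.96043639 193.55186706]
```

View pics/w2.png

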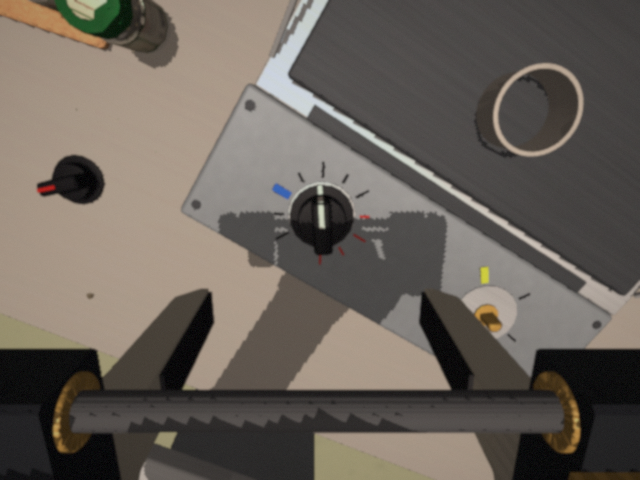

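The second view shows the dial bar near (321,218), the blue mark at (282,191), the yellow mark at (485,275) and the stem top near (489,314). The knob tip is at (44,188). I'll zoom on both views together.

Run:
```python
import cv2,numpy as np
def g(im,x,y,w,h,k):
    c=cv2.resize(im[y:y+h,x:x+w],None,fx=k,fy=k,interpolation=cv2.INTER_CUBIC)
    c=np.clip(c.astype(float)*1.6,0,255).astype(np.uint8)
    for i in range(0,w,10):
        cv2.line(c,(i*k,0),(i*k,6),(0,255,0),1); cv2.putText(c,str(x+i),(i*k,16),0,.33,(0,255,0),1)
    for i in range(0,h,10):
        cv2.line(c,(0,i*k),(6,i*k),(0,255,0),1); cv2.putText(c,str(y+i),(8,i*k+4),0,.33,(0,255,0),1)
    return c
a=cv2.imread("pics/w1.png");b=cv2.imread("pics/w2.png")
o=np.zeros((600,800,3),np.uint8)
def put(c,x,y):o[y:y+c.shape[0],x:x+c.shape[1]]=c
put(g(a,280,185,90,80,4),0,0);put(g(a,80,70,70,70,4),365,0)
put(g(b,270,175,90,80,4),0,325);put(g(b,455,265,70,65,4),365,325)
put(g(a,522,175,38*2,50,2),645,0);put(g(b,32,145,76,60,2),645,325)
cv2.imwrite("pics/z.png",o)
```

```text
Traceback (most recent call last):
ValueError: could not broadcast input array from shape (320,360,3) into shape (275,360,3)
```

Run:
```python
import cv2,numpy as np
def g(im,x,y,w,h,k):
    c=cv2.resize(im[y:y+h,x:x+w],None,fx=k,fy=k,interpolation=cv2.INTER_CUBIC)
    c=np.clip(c.astype(float)*1.6,0,255).astype(np.uint8)
    for i in range(0,w,10):
        cv2.line(c,(i*k,0),(i*k,6),(0,255,0),1); cv2.putText(c,str(x+i),(i*k,16),0,.33,(0,255,0),1)
    for i in range(0,h,10):
        cv2.line(c,(0,i*k),(6,i*k),(0,255,0),1); cv2.putText(c,str(y+i),(8,i*k+4),0,.33,(0,255,0),1)
    return c
a=cv2.imread("pics/w1.png");b=cv2.imread("pics/w2.png")
o=np.zeros((600,800,3),np.uint8)
def put(c,x,y):o[y:y+c.shape[0],x:x+c.shape[1]]=c
put(g(a,280,185,90,72,4),0,0);put(g(a,80,70,70,70,4),365,0)
put(g(b,270,180,90,74,4),0,300);put(g(b,455,265,70,65,4),365,300)
put(g(a,522,175,38*2,50,2),645,0);put(g(b,32,145,76,60,2),645,300)
cv2.imwrite("pics/z.png",o)
```

```text
(no output)
```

View pics/z.png

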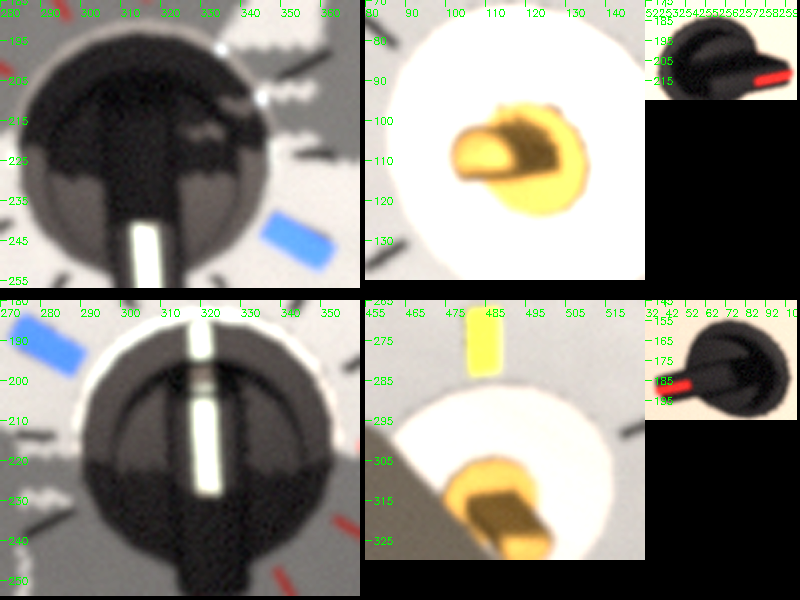

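Run:
```python
from h import *
import pickle
np.set_printoptions(precision=1,suppress=True)
a=cam("wrist",pickle.load(open("w1.pkl","rb")));b=cam("wrist",pickle.load(open("w2.pkl","rb")));t=cam("top");s=cam("scene")
print("stem",tri((a,(109.4,110)),(b,(495.2,327.5))),tri((a,(109.4,110)),(b,(495.2,327.5)),(t,(338.3,259.3)),(s,(319.25,266.3))))
print("stripInner",tri((a,(316.3,240.5)),(b,(322.5,228.8))))
d=tri((a,(316.3,222.7)),(b,(321.8,216)));print("flange",d,tri((a,(316.3,222.7)),(b,(321.8,216)),(t,(268.7,250))))
p,q=atz(b,(321.3,204.3),144),atz(b,(322.5,228.8),144);print("strip",p,q,np.arctan2(*(p-q)[1::-1]))
print("blue",tri((a,(354.2,245)),(b,(281.7,191.2))))
print("knobtip",tri((a,(522+(790-645)/2,175+72/2)),(b,(32+(657-645)/2,145+(390-300)/2))))
print("knob inner red",tri((a,(522+(755-645)/2,175+82/2)),(b,(32+(690-645)/2,145+(384-300)/2))))
print("flange knob",atz(a,(555,206),8),atz(b,(32+(733-645)/2+1,145+(368-300)/2),8))
```

```text
stem (array([548.7, -76.4, 123.5]), [np.float64(0.799254303989098), np.float64(0.7992543039891618)]) (array([549. , -77.9, 121.5]), [np.float64(1.403044515380391), np.float64(0.7698524294978714), np.float64(2.4174708299677943), np.float64(3.371229148280953)])
stripInner (array([569.5,  92.3, 144.2]), [np.float64(1.0055146720619514), np.float64(1.0055146720619665)])
flange (array([568. ,  91.7, 101.5]), [np.float64(1.0588400692461124), np.float64(1.0588400692462598)]) (array([568.1,  91.4, 101.2]), [np.float64(1.3278503255704628), np.float64(0.7971698201422875), np.float64(0.533258685102253)])
strip [585.6  99.9 144. ] [569.8  91.4 144. ] 0.4929316988170633
blue (array([572.6, 129. ,  99.8]), [np.float64(0.6593951644692816), np.float64(0.6593951644693121)])
knobtip (array([460.2, 340.6,  36.1]), [np.float64(0.6343325845347472), np.float64(0.6343325845347717)])
knob inner red (array([471.7, 324.9,  40.4]), [np.float64(0.7381497443736539), np.float64(0.738149744373702)])
flange knob [470.7 321.4   8. ] [475.7 321.9   8. ]
```

The dial is at (568.2,91.4), its bar angle is 0.49 and its height checks (144.2). I'll descend and grip.

Scaled: 130 mm is 0.1733, 2.3 mm is 0.0031, -0.05 rad is -0.008.

Call:
tcp_steps(
  plan={"jaw": [50, 50, 50, 50, 50, 50, 30], "sx": [0.0031, 0.0031, 0.0031, 0.0031, 0.0031, 0.0031, 0.0031], "sy": [0.0053, 0.0053, 0.0053, 0.0053, 0.0053, 0.0053, 0.0053], "sz": [0.0533, 0.1067, 0.14, 0.16, 0.1733, 0.1733, 0.1733], "turn": [-0.008, -0.008, -0.008, -0.008, -0.008, -0.008, -0.008]},
)

```text
clock: 4.85
tcp_pos: [569.5, 89.4, 129.0]
tcp_rot: [0.971, 0.24, 0.001, 0.0]
force: [0.8, -0.8, -0.1]
gripper_width: 45.9
finger_force: 0.0
```

Call:
tcp_steps(
  plan={"jaw": [5, 5, 5, 5, 5, 5], "sx": [0, 0, 0, 0, 0, 0], "sy": [0, 0, 0, 0, 0, 0], "sz": [0, 0, 0, 0, 0, 0], "turn": [0, 0, 0, 0, 0, 0]},
  clamp_n=25,
)

```text
clock: 5.45
tcp_pos: [568.2, 91.3, 128.7]
tcp_rot: [0.971, 0.241, -0.0, -0.002]
force: [-3.1, 4.2, 5.4]
gripper_width: 13.6
finger_force: 25.0
```

Scaled: -0.97 rad is -0.1544.

Call:
tcp_steps(
  plan={"jaw": [5, 5, 5, 5, 5, 5, 5, 5], "sx": [0, 0, 0, 0, 0, 0, 0, 0], "sy": [0, 0, 0, 0, 0, 0, 0, 0], "sz": [0, 0, 0, 0, 0, 0, 0, 0], "turn": [-0.0223, -0.0446, -0.0668, -0.0891, -0.1114, -0.1337, -0.1544, -0.1544]},
)

```text
clock: 6.25
tcp_pos: [568.5, 91.0, 128.7]
tcp_rot: [0.746, 0.665, 0.001, -0.001]
force: [-2.1, 4.5, 4.9]
gripper_width: 13.7
finger_force: 25.0
```

Call:
tcp_steps(
  plan={"jaw": [5, 5, 5], "sx": [0, 0, 0], "sy": [0, 0, 0], "sz": [0, 0, 0], "turn": [0, 0, 0]},
)

```text
clock: 6.55
tcp_pos: [568.5, 91.0, 128.7]
tcp_rot: [0.747, 0.664, 0.0, -0.001]
force: [-3.5, 4.7, 6.1]
gripper_width: 13.9
finger_force: 25.0
```

```bash
python3 -c "
from h import *
m,p,s=tool();print(np.arctan2(m[1,0],m[0,0]),s['q'],s['wrist_torque'])"
```

```text
1.4534826999699326 [-0.41646163  0.62381687  0.3522879   1.7582031  -0.28488751  0.81031645
 -0.04453156] [0.94393636 0.80637364 0.09338474]
```

The dial is turned: tool x is at 1.4535 against a target of 1.455. I'll release, rise and move above the loose knob.

Scaled: 150 mm is 0.2, 105 mm is 0.14, -0.5 rad is -0.0796.

Call:
tcp_steps(
  plan={"jaw": [40, 40, 50, 60, 60, 60, 60, 60], "sx": [0, 0, 0, 0, 0.0267, 0.08, 0.14, 0.2], "sy": [0, 0, 0, 0, -0.016, -0.0453, -0.0773, -0.1107], "sz": [0, 0, -0.0533, -0.1067, -0.12, -0.12, -0.12, -0.12], "turn": [0, 0, 0, 0, -0.0159, -0.0318, -0.0557, -0.0796]},
)

```text
clock: 7.35
tcp_pos: [505.2, 245.6, 218.3]
tcp_rot: [0.558, 0.83, 0.0, 0.001]
force: [0.6, 0.5, 0.3]
gripper_width: 59.8
finger_force: 0.0
```

Call:
tcp_steps(
  plan={"jaw": [60, 60, 60, 60], "sx": [0.0533, 0.0667, 0.0667, 0.0667], "sy": [0, -0.0267, -0.0267, -0.0267], "sz": [0, 0, 0, 0], "turn": [0, -0.0159, -0.0159, -0.0159]},
)

```text
clock: 7.75
tcp_pos: [468.6, 283.2, 218.2]
tcp_rot: [0.519, 0.855, -0.0, 0.001]
force: [0.8, 0.4, -0.1]
gripper_width: 60.0
finger_force: 0.0
```

Run:
```python
from h import *
m,p,s=tool();print(m[:2,:2],p,s['q'])
d=np.array([473-p[0],321.3-p[1],200-p[2]]);print(m.T@d,0.65-np.arctan2(m[1,1],m[0,1]))
```

```text
[[-0.46228204  0.88673147]
 [ 0.88673088  0.46228413]] [468.62755682 283.18577422 218.21655234] [-0.73590341  0.46138405  0.22615112  1.7303525  -0.11954119  0.96269457
  0.016294  ]
[31.81064265 21.48178881 18.17335987] 0.16943044965976967
```

Scaled: 32 mm is 0.0427, 21.5 mm is 0.0287, -0.17 rad is -0.0271.

Call:
tcp_steps(
  plan={"jaw": [70, 70, 70, 70], "sx": [0.0427, 0.0427, 0.0427, 0.0427], "sy": [0.0287, 0.0287, 0.0287, 0.0287], "sz": [0.024, 0.024, 0.024, 0.024], "turn": [-0.0159, -0.0271, -0.0271, -0.0271]},
)

```text
clock: 8.15
tcp_pos: [473.5, 320.7, 200.3]
tcp_rot: [0.445, 0.895, -0.0, 0.001]
force: [-0.5, -0.4, -0.2]
gripper_width: 70.5
finger_force: 0.0
```

Run:
```python
from h import *
import pickle
s=state();im=cams.snapshot("wrist");cv2.imwrite("pics/w3.png",im);pickle.dump(s,open("w3.pkl","wb"))
print(s["tcp_pos"],s["tcp_rot"]);c=cam("wrist",s)
for X in((568.2,91.4,144),(473,321,0),(473,321,40),(459,338,40)):print(proj(c,X))
```

```text
[473.49541321 320.72441155 200.33823617] [ 4.45273333e-01  8.95394154e-01 -2.80420182e-04  9.42755520e-04]
[232.68098868 557.57615793]
[315.49023351 204.96583823]
[315.42542608 215.92905592]
[314.30289083 189.44947247]
```

View pics/w3.png

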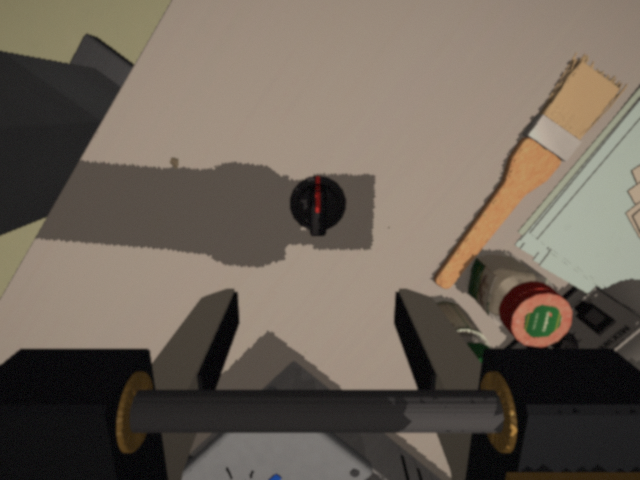

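The knob is near (318,205), its red strip runs from (318,177) to (319,212) and the bar end is at (317,236). So it is well aligned. I'll refine this numerically.

Run:
```python
from h import *
import pickle
np.set_printoptions(precision=1,suppress=True)
s=pickle.load(open("w3.pkl","rb"));c=cam("wrist",s);im=cv2.imread("pics/w3.png").astype(int)
r=(im[...,2]>90)&(im[...,1]<60)&(im[...,0]<60);r[:150]=0;r[250:]=0;r[:,:280]=0;r[:,350:]=0
y,x=np.nonzero(r);print(x.min(),x.max(),y.min(),y.max())
for v in range(y.min(),y.max()+1,3):
    k=y==v;print(v,x[k].mean() if k.any() else None, k.sum())
d=(im.sum(2)<95);d[:150]=0;d[250:]=0;d[:,:280]=0;d[:,350:]=0
n,l,st,ce=cv2.connectedComponentsWithStats(d.astype(np.uint8));i=1+st[1:,4].argmax();print(st[i],ce[i])
for v in range(st[i][1],st[i][1]+st[i][3],6):
    xx=np.nonzero((l[v]==i)|r[v])[0];print(v,xx.min(),xx.max())
cv2.imwrite("pics/w3z.png",np.clip(cv2.resize(im[165:250,270:370].astype(np.uint8),None,fx=6,fy=6,interpolation=2).astype(float)*2.2,0,255))
```

```text
315 319 177 212
177 317.5 2
180 317.5 2
183 None 0
186 None 0
189 None 0
192 None 0
195 316.5 4
198 317.5 2
201 317.5 2
204 317.5 2
207 317.0 3
210 317.0 5
[ 291  177   54   58 2037] [318. 204.]
177 317 323
183 300 335
189 295 340
195 292 343
201 291 344
207 291 344
213 293 342
219 296 339
225 304 332
231 311 325[ WARN:0@0.071] global loadsave.cpp:1063 imwrite_ Unsupported depth image for selected encoder is fallbacked to CV_8U.
```

View pics/w3z.png

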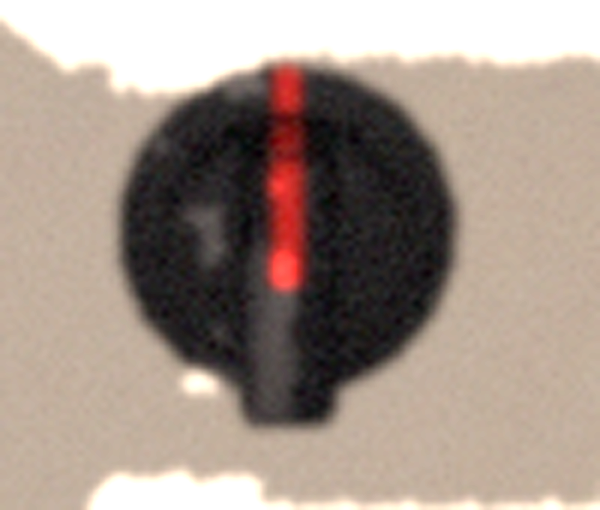

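The zoom shows the flange centred at (318,203), the strip inner end at (317.4,212.8) and the bar back end at (318,235.8). The bar is vertical in the image, so it is aligned with the tool.

Run:
```python
from h import *
import pickle
np.set_printoptions(precision=1,suppress=True)
s=pickle.load(open("w3.pkl","rb"));c=cam("wrist",s);m=R.from_quat(s["tcp_rot"]).as_matrix()
for n,u,z,off in(("inner",(317.6,212.8),40,-1.5),("back",(318,235.8),40,20),("flange",(318,203),6,0)):
    X=atz(c,u,z);print(n,X,m.T@(X-s["tcp_pos"]))
a=cam("wrist",pickle.load(open("w1.pkl","rb")))
print(tri((c,(317.6,212.8)),(a,(577,216))),np.arctan2(m[1,0],m[0,0]))
```

```text
inner [472.8 324.2  40. ] [  3.5   1.5 160.3]
back [485.  308.7  40. ] [-16.3   1.9 160.4]
flange [472.9 324.9   6. ] [  4.1   2.  194.3]
(array([472.3, 324.6,  42.4]), [np.float64(0.1900871263724903), np.float64(0.19008712637263786)]) 2.2186328385019296
```

Scaled: 178 mm is 0.2373, 3.2 mm is 0.0043.

Call:
tcp_steps(
  plan={"jaw": [60, 50, 50, 50, 50, 50, 50], "sx": [0.0043, 0.0043, 0.0043, 0.0043, 0.0043, 0.0043, 0.0043], "sy": [0.0023, 0.0023, 0.0023, 0.0023, 0.0023, 0.0023, 0.0023], "sz": [0.06, 0.12, 0.1733, 0.2067, 0.2267, 0.2373, 0.2373], "turn": [0, 0, 0, 0, 0, 0, 0]},
)

```text
clock: 8.9
tcp_pos: [471.4, 325.4, 21.8]
tcp_rot: [0.443, 0.896, -0.001, 0.0]
force: [-0.5, 0.1, 0.4]
gripper_width: 50.0
finger_force: 0.0
```

Call:
tcp_steps(
  plan={"jaw": [5, 5, 5, 5, 5, 5, 5], "sx": [0, 0, 0, 0, 0, 0, 0], "sy": [0, 0, 0, 0, 0, 0, 0], "sz": [0, 0, 0, 0, 0, 0, 0], "turn": [0, 0, 0, 0, 0, 0, 0]},
  clamp_n=40,
)

```text
clock: 9.6
tcp_pos: [471.2, 326.6, 22.7]
tcp_rot: [0.443, 0.897, 0.0, 0.0]
force: [0.5, 0.3, 3.0]
gripper_width: 13.6
finger_force: 40.0
```

Scaled: -178 mm is -0.2373, -160 mm is -0.2133, 0.84 rad is 0.1337.

Call:
tcp_steps(
  plan={"jaw": [5, 5, 5, 5, 5, 5, 5, 5], "sx": [0, 0, 0, 0, -0.0533, -0.1067, -0.16, -0.2133], "sy": [0, 0, 0, 0, -0.0267, -0.0533, -0.08, -0.1067], "sz": [-0.0533, -0.1133, -0.1733, -0.2373, -0.2373, -0.2373, -0.2373, -0.2373], "turn": [0, 0, 0.0159, 0.0398, 0.0637, 0.0875, 0.1114, 0.1337]},
)

```text
clock: 10.4
tcp_pos: [504.6, 149.2, 200.3]
tcp_rot: [0.771, 0.636, -0.0, -0.0]
force: [0.3, 1.3, 0.7]
gripper_width: 13.5
finger_force: 40.0
```

Run:
```python
from h import *
m,p,s=tool();print(s['q'])
d=np.array([548.8-p[0],-77.3-p[1],200-p[2]]);print(m.T@d,np.arctan2(m[1,0],m[0,0]))
```

```text
[-0.61940109  0.47015353  0.4299752   1.81497646 -0.24194433  0.90841788
 -0.27205725]
[-213.96694271   86.44148936    0.29531421] 1.3794002187796501
```

Scaled: -214 mm is -0.2853, -190 mm is -0.2533, 0.797 rad is 0.1268.

Call:
tcp_steps(
  plan={"jaw": [5, 5, 5, 5, 5, 5, 5, 5], "sx": [-0.0533, -0.1067, -0.16, -0.2133, -0.2533, -0.2853, -0.2853, -0.2853], "sy": [0.0213, 0.0427, 0.064, 0.0867, 0.1027, 0.1153, 0.1153, 0.1153], "sz": [0, 0, 0, 0, 0, 0, 0, 0], "turn": [0.0223, 0.0446, 0.0668, 0.0891, 0.1114, 0.1268, 0.1268, 0.1268]},
)

```text
clock: 11.2
tcp_pos: [549.9, -75.4, 199.8]
tcp_rot: [0.957, 0.29, -0.001, -0.0]
force: [-0.4, 0.8, -1.3]
gripper_width: 13.8
finger_force: 40.0
```

Run:
```python
from h import *
import pickle
m,p,s=tool();print(p,s['q'],np.arctan2(m[1,0],m[0,0]))
im=cams.snapshot("wrist");c=cam("wrist",s);pickle.dump(s,open("w4.pkl","wb"))
cv2.imwrite("pics/w4.png",im)
T=lambda v:proj(c,p+m@np.array(v,float))
for v in((0,0,-18),(20,0,-18),(-20,0,-18),(26,0,18)):print(v,T(v))
print(proj(c,(548.8,-77.3,123)),proj(c,(578.6,-58,100)),proj(c,(568.2,91.4,144)))
```

```text
[549.91136994 -75.37096485 199.83261176] [-0.31183206  0.55471728  0.64612181  1.74086799 -0.39221808  0.97981026
 -0.49775596] 0.5878547280633252
(0, 0, -18) [315.53378981 328.16861719]
(20, 0, -18) [315.53822894 282.98549476]
(-20, 0, -18) [315.52966138 370.18930668]
(26, 0, 18) [315.61821053 240.41988605]
[317.40912533 254.10358568] [318.12442527 191.40083617] [58.57348079 61.47137422]
```

View pics/w4.png

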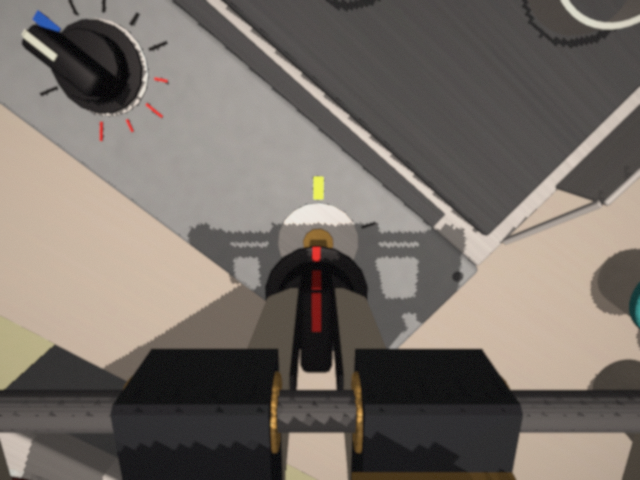

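The knob is held with its pointer up, aligned with the yellow mark at (318,188). The dial's white pointer is on the blue mark at (45,25). I'll measure the in-hand offset and the yellow mark numerically.

Run:
```python
from h import *
import pickle
np.set_printoptions(precision=1,suppress=True,linewidth=200)
s=pickle.load(open("w4.pkl","rb"));c=cam("wrist",s);m=R.from_quat(s["tcp_rot"]).as_matrix();p=s["tcp_pos"]
im=cv2.imread("pics/w4.png").astype(int);B,G,Rr=im[...,0],im[...,1],im[...,2]
tl=lambda X:m.T@(X-p)
y,x=np.nonzero((Rr>130)&(G>130)&(B<80)&(np.arange(480)[:,None]<205)&(np.abs(np.arange(640)-318)<40))
print("yellow",x.min(),x.max(),y.min(),y.max(),x.mean(),y.mean());Y=atz(c,(x.mean(),y.mean()),100);print(Y,tl(Y))
X=Y-37.5*np.array([np.cos(.583),np.sin(.583),0]);print("stem from yellow",X,tl(X))
r=(Rr>60)&(G<40)&(B<40)&(np.abs(np.arange(640)-318)<30);y,x=np.nonzero(r)
k=y>295
print("red",y.min(),y.max(),[(v,round(x[y==v].mean(),1)) for v in range(y.min(),y.max()+1,6) if (y==v).any()])
print("col",im[276:296,317].sum(1),im[326:338,316].sum(1),im[360:382,317].sum(1))
print("row350",im[350,290:345].sum(1));print("row300",im[300,290:345].sum(1))
for v in(282,288,290,331.5,372):
    o,d=ray(c,(316.5,v));o=m.T@(o-p);d=m.T@d;print(v,o+d*(-17.3-o[2])/d[2])
# disc
w=(im.sum(2)>400);
for v in(206,212,218): 
    xx=np.nonzero(w[v,260:380])[0]+260;print(v,xx.min(),xx.max())
print("dial white etc",)
```

```text
Traceback (most recent call last):
ValueError: zero-size array to reduction operation minimum which has no identity
```

Run:
```python
from h import *
import pickle
np.set_printoptions(precision=1,suppress=True,linewidth=200)
s=pickle.load(open("w4.pkl","rb"));c=cam("wrist",s);m=R.from_quat(s["tcp_rot"]).as_matrix();p=s["tcp_pos"]
im=cv2.imread("pics/w4.png").astype(int);B,G,Rr=im[...,0],im[...,1],im[...,2]
print(im[188,318])
tl=lambda X:m.T@(X-p)
y,x=np.nonzero((Rr-B>60)&(G-B>60)&(np.arange(480)[:,None]<210)&(np.abs(np.arange(640)-318)<40))
print("yellow",x.min(),x.max(),y.min(),y.max(),x.mean(),y.mean());Y=atz(c,(x.mean(),y.mean()),100);print(Y,tl(Y))
X=Y-37.5*np.array([np.cos(.583),np.sin(.583),0]);print("stem from yellow",X,tl(X))
r=(Rr>60)&(G<40)&(B<40)&(np.abs(np.arange(640)-318)<30);y,x=np.nonzero(r)
print("red",y.min(),y.max(),[(v,round(x[y==v].mean(),1)) for v in range(y.min(),y.max()+1,6) if (y==v).any()])
print("col",im[276:296,317].sum(1),im[326:338,316].sum(1),im[360:382,317].sum(1))
print("row350",im[350,290:345].sum(1));print("row300",im[300,290:345].sum(1))
for v in(282,288,290,331.5,372):
    o,d=ray(c,(316.5,v));o=m.T@(o-p);d=m.T@d;print(v,o+d*(-17.3-o[2])/d[2])
w=(im.sum(2)>400)
for v in(206,212,218): 
    xx=np.nonzero(w[v,260:380])[0]+260;print(v,xx.min(),xx.max())
```

```text
[ 91 240 236]
yellow 313 323 176 199 318.0 187.5
[580.7 -56.5 100. ] [36.2  1.5 99.8]
stem from yellow [549.4 -77.1 100. ] [-1.3  1.3 99.8]
red 246 331 [(246, np.float64(315.5)), (258, np.float64(311.5)), (276, np.float64(316.0)), (282, np.float64(316.0)), (288, np.float64(316.0)), (294, np.float64(316.0)), (300, np.float64(316.0)), (306, np.float64(316.0)), (312, np.float64(316.0)), (318, np.float64(316.0)), (324, np.float64(316.0)), (330, np.float64(316.0))]
col [104  96  98 102 102 110 103 103 110  99 115 139 148 126  80  70  90 126 153 166] [170 170 172 178 157 143 109  79  64  50  55  59] [ 54  59  64  62  49  57  55  56  52  44  74 157 309 446 533 556 561 560 558 560 560 563]
row350 [227 178 115  69  35  43  47  62  96 159 175 125  77  59  53  56  52  50  59  57  51  65  56  41  50  58  44  59  51  56  52  57  53  43  61  53  54  30  57  25  44  91 141 154 104  61  50  46  39
  62  97 162 217 235 238]
row300 [238 245 244 238 240 228 192 128  77  49  43  52  56  49  59  61  61  66  65  59  82 117 152 174 181 171 180 171 169 171 135 113  77  68  70  57  55  52  58  49  41  44  37  38  57 113 175 219 239
 240 240 239 245 241 243]
282 [ 20.1   0.4 -17.3]
288 [ 17.5   0.4 -17.3]
290 [ 16.7   0.4 -17.3]
331.5 [ -1.9   0.4 -17.3]
372 [-21.4   0.4 -17.3]
206 260 379
212 260 379
218 260 379
```

The rows are not in the units I measure in: shifts go in shares of 75 cm and turns go in shares of 2 pi rad. I convert before sending: 50 mm is 0.0667, 45 mm is 0.06.

Call:
tcp_steps(
  plan={"jaw": [5, 5, 5, 5, 5, 5], "sx": [0.0008, 0.0008, 0.0008, 0.0008, 0.0008, 0.0008], "sy": [0.0011, 0.0011, 0.0011, 0.0011, 0.0011, 0.0011], "sz": [0.0267, 0.0467, 0.06, 0.0667, 0.0667, 0.0667], "turn": [0, 0, 0, 0, 0, 0]},
)

```text
clock: 11.85
tcp_pos: [551.7, -75.7, 150.8]
tcp_rot: [0.957, 0.29, 0.0, 0.0]
force: [0.2, -0.5, -0.4]
gripper_width: 13.4
finger_force: 40.0
```

Run:
```python
from h import *
m,p,s=tool();a=np.arctan2(m[1,0],m[0,0]);k=p+m@np.array([-2.0,.2,0]);print(p,a,"knob",k)
for S in((549.4,-77.1),(548.7,-76.4)):print(m.T@(np.array([*S,k[2]])-k))
im=cams.snapshot("wrist").astype(int);c=cam("wrist",s);B,G,Rr=im[...,0],im[...,1],im[...,2]
y,x=np.nonzero((Rr-B>60)&(G-B>60)&(np.arange(480)[:,None]<210)&(np.abs(np.arange(640)-318)<40))
Y=atz(c,(x.mean(),y.mean()),100);print(x.mean(),y.mean(),y.min(),y.max(),Y,m.T@(Y-k))
```

```text
[551.66902718 -75.6679429  150.80076644] 0.5884225513707182 knob [550.11640287 -76.94440522 150.79947414]
[-6.82278929e-01 -2.68212336e-01 -6.43842849e-04]
[-0.87601628 -1.23901887 -0.00136644]
316.0 201.07305936073058 193 209 [583.23728995 -54.85113036 100.        ] [ 3.97774896e+01 -2.44998577e-02  5.08275835e+01]
```

Call:
tcp_steps(
  plan={"jaw": [5, 5], "sx": [0, 0], "sy": [0, 0], "sz": [0, 0], "turn": [0, 0]},
  quiet=true,
)

```text
ok
```

Run:
```python
from h import *
np.set_printoptions(precision=2,suppress=True)
for i in range(2):
    m,p,s=tool();k=p+m@np.array([-2.0,.2,0]);print(p,"knob",k)
    for S in((549.4,-77.1),(548.7,-76.4)):print(m.T@(np.array([*S,k[2]])-k))
    im=cams.snapshot("wrist").astype(int);c=cam("wrist",s);B,G,Rr=im[...,0],im[...,1],im[...,2]
    y,x=np.nonzero((Rr-B>100)&(G-B>100)&(np.abs(np.arange(480)[:,None]-205)<18)&(np.abs(np.arange(640)-318)<15))
    Y=atz(c,(x.mean(),y.mean()),100);print(x.mean(),y.mean(),y.min(),y.max(),Y,m.T@(Y-k))
    b=(Rr-B>60)&(np.abs(np.arange(640)-318)<30); print([(v,*np.nonzero(b[v])[0][[0,-1]]) for v in range(218,280,4) if b[v].any()])
```

```text
[551.54 -75.9  150.79] knob [549.99 -77.18 150.79]
[-0.45 -0.39 -0.  ]
[-0.64 -1.36 -0.  ]
316.0 206.08813559322033 193 219 [580.82 -56.64 100.  ] [37.01 -0.02 50.82]
[(218, np.int64(310), np.int64(322)), (246, np.int64(313), np.int64(318)), (250, np.int64(312), np.int64(320)), (254, np.int64(312), np.int64(320)), (258, np.int64(312), np.int64(320)), (274, np.int64(313), np.int64(319)), (278, np.int64(313), np.int64(319))]
[551.46 -75.89 150.69] knob [549.91 -77.17 150.69]
[-0.38 -0.34 -0.  ]
[-0.58 -1.31 -0.  ]
316.04318936877075 205.93355481727573 193 219 [580.83 -56.59 100.  ] [37.12  0.   50.71]
[(218, np.int64(310), np.int64(322)), (246, np.int64(313), np.int64(318)), (250, np.int64(312), np.int64(320)), (254, np.int64(312), np.int64(320)), (258, np.int64(312), np.int64(320)), (274, np.int64(314), np.int64(319)), (278, np.int64(314), np.int64(319))]
```

The knob is within about 0.5 mm of the stem axis. I'll descend gently and watch the force.

Scaled: 10 mm is 0.0133, 8 mm is 0.0107.

Call:
tcp_steps(
  plan={"jaw": [5, 5, 5, 5, 5], "sx": [-0.0005, -0.0005, -0.0005, -0.0005, -0.0005], "sy": [-0.0001, -0.0001, -0.0001, -0.0001, -0.0001], "sz": [0.004, 0.008, 0.0107, 0.0133, 0.0133], "turn": [0, 0, 0, 0, 0]},
  clamp_n=45,
)

```text
clock: 12.7
tcp_pos: [551.3, -75.6, 140.0]
tcp_rot: [0.957, 0.29, 0.0, -0.0]
force: [1.9, 0.6, -1.1]
gripper_width: 13.2
finger_force: 45.0
```

Call:
tcp_steps(
  plan={"jaw": [5, 5, 5], "sx": [0, 0, 0], "sy": [0, 0, 0], "sz": [0.0027, 0.0053, 0.0053], "turn": [0, 0, 0]},
)

```text
clock: 13.0
tcp_pos: [551.4, -75.7, 136.2]
tcp_rot: [0.957, 0.29, 0.0, 0.0]
force: [2.0, 1.8, -2.4]
gripper_width: 13.5
finger_force: 45.0
```

Scaled: 5 mm is 0.0067, 4 mm is 0.0053.

Call:
tcp_steps(
  plan={"jaw": [5, 5, 5, 5], "sx": [0, 0, 0, 0], "sy": [0, 0, 0, 0], "sz": [0.0027, 0.0053, 0.0067, 0.0067], "turn": [0, 0, 0, 0]},
)

```text
clock: 13.4
tcp_pos: [551.5, -75.8, 131.8]
tcp_rot: [0.957, 0.29, 0.001, 0.0]
force: [1.6, 2.5, 4.2]
gripper_width: 13.4
finger_force: 45.0
```

Call:
tcp_steps(
  plan={"jaw": [5, 5, 5, 5], "sx": [0, 0, 0, 0], "sy": [0, 0, 0, 0], "sz": [0.0027, 0.0053, 0.0053, 0.0053], "turn": [0, 0, 0, 0]},
)

```text
clock: 13.8
tcp_pos: [551.5, -75.8, 128.1]
tcp_rot: [0.957, 0.29, 0.001, -0.0]
force: [1.1, 2.4, 7.1]
gripper_width: 13.3
finger_force: 45.0
```

Spring contact starts near TCP z 132 and force rises as the spring model says. I'll press on to the stop.

Scaled: 2 mm is 0.0027, 1 mm is 0.0013.

Call:
tcp_steps(
  plan={"jaw": [5, 5, 5, 5], "sx": [0, 0, 0, 0], "sy": [0, 0, 0, 0], "sz": [0.0013, 0.0027, 0.0027, 0.0027], "turn": [0, 0, 0, 0]},
)

```text
clock: 14.2
tcp_pos: [551.5, -75.8, 126.5]
tcp_rot: [0.957, 0.29, 0.001, -0.0]
force: [1.0, 3.1, 9.8]
gripper_width: 13.5
finger_force: 45.0
```

Call:
tcp_steps(
  plan={"jaw": [5, 5, 5, 5], "sx": [0, 0, 0, 0], "sy": [0, 0, 0, 0], "sz": [0.0013, 0.0027, 0.0027, 0.0027], "turn": [0, 0, 0, 0]},
)

```text
clock: 14.6
tcp_pos: [551.6, -75.9, 126.2]
tcp_rot: [0.957, 0.29, 0.001, -0.0]
force: [-1.3, 3.2, 19.8]
gripper_width: 13.5
finger_force: 45.0
```

The knob is on the hard stop at 126.2 (126.7 expected), pressing with 20 N. I'll make one last visual check.

Call:
tcp_steps(
  plan={"jaw": [5, 5, 5, 5], "sx": [0, 0, 0, 0], "sy": [0, 0, 0, 0], "sz": [0, 0, 0, 0], "turn": [0, 0, 0, 0]},
)

```text
clock: 15.0
tcp_pos: [551.6, -75.9, 126.2]
tcp_rot: [0.957, 0.29, 0.002, -0.0]
force: [-1.4, 3.9, 18.1]
gripper_width: 13.6
finger_force: 45.0
```

Run:
```python
from h import *
w=cams.snapshot("wrist");t=cams.snapshot("scene")
o=np.zeros((600,800,3),np.uint8);o[:480,:480]=w[:,0:480];o[:400,480:800]=cv2.resize(t[190:290,270:350],None,fx=4,fy=4)
cv2.imwrite("pics/fin.png",np.clip(o.astype(float)*1.3,0,255).astype(np.uint8))
```

```text
(no output)
```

View pics/fin.png

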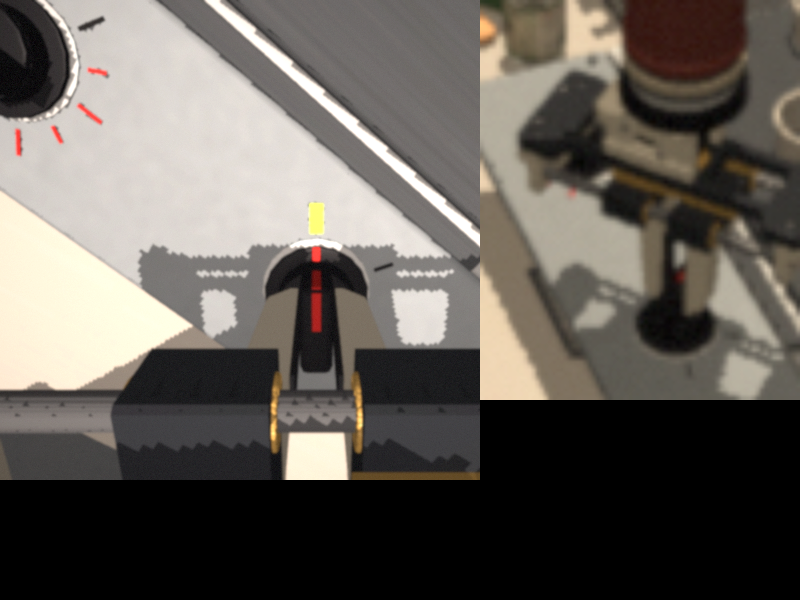

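The knob is seated in the white disc, upright, with its red pointer (317,290) in line with the yellow mark (317,218). Inner strip row 331 is unchanged, so it hasn't slipped in the fingers.

```bash
python3 -c "
from cell import env, cams, state
print(env.job_done())"
```

```text
the job is handed in; nothing more can be done
None
```

I handed the job in at about 15 s with the dial on its blue mark and the gas knob on the stem, held against its stop at about 18 N; no verdict came back.

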